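# Fold down the note clips and shut the cash drawer

## Robot

A 6-joint arm with a two-finger parallel gripper is mounted at the origin on the work surface. World frame = base frame: x ahead of the robot, y to its left, z up, the work surface at z = 0. Lengths are in m, angles in rad, forces in N, time in s.
With the tool pointing down it reaches from about 0.375 to 0.9 m from the base axis. Payload 3.1 kg.
Tool frame: the origin (TCP) lies on the front face of the gripper's body, between the roots of the fingers; the fingertips stand 73 mm ahead of it and the grasp point (between the pads) lies 54 mm ahead of it (manip.tips_ahead is the distance from the TCP to the fingertips, in m); z points along the fingers, y is the line along which they close (so a half turn about z gives the same grasp; the last joint's range is limited). The gripper opens to 85 mm and grips with 20 to 120 N. Pads are 22 mm wide; open, the fingers measure 114 mm over their backs; the gripper's body (76 mm by 85 mm) begins 54 mm behind the grasp point. The pads swing forward as they close: fully open they stand 13 mm farther back than shut.
Start: joints at [1.109, 0.527, 1.433, -0, 1.181, -0.178], TCP at [0.174, 0.6, 0.304] pointing down, gripper open.
Joint ranges: [-3.08, 3.08], [-0.75, 2.2], [0.22, 2.44], [-1.43, 4.57], [0, 2.65], [-2.85, 2.85]. Speed limits (rad/s): [2.79, 2.79, 3.14, 3.14, 3.14, 3.14].

## Interface

Orientations are given as a unit quaternion [x, y, z, w].
In Python, from station import sense, eyes, workorder, manip gives the robot as it stands.
- The arm moves only by the shell command python3 -m inch 'ROWS' [OPENING] [FORCE]. ROWS is JSON, a list of rows, each an object of numbers: "dx", "dy", "dz": the shift along the tool's x, y, z in cm; "wx", "wy", "wz": the turn, a rotation vector about the tool's x, y, z in degrees. In form: [{"dx": .., "dy": .., "dz": .., "wx": .., "wy": .., "wz": ..}, ...]. A call has 1 to 10 rows; each row shifts and turns the commanded pose from where the row before left it, along the tool's axes as they then stand; what a row does not reach is not made up. A row lasts 1/8 s, in which the tool goes at most 62.5 mm and 10.7 degrees, less where a joint would pass 70% of its speed; a pose out of reach is approached as far as the arm can. A call with a gripper value outside its range is refused whole. OPENING is the opening, from 0 (shut) to 1 (fully open), set as the call begins (- or left out, the last holds). The fingers move at their own pace and stop on an object; FORCE is the grip in N (left out, the last holds). Time passes only in rows, so rows that do not move let the fingers close. It gives the time, the measured TCP pose, the force, the opening and the grip force at its end, in the units of the state.
- sense(): the state, without advancing time (a new reading comes with each control period).
- eyes.snapshot(name): name is "scene" or "top" or "wrist"; returns the picture (384x512x3 uint8, red, green, blue); there is no depth.
- eyes.camera_params(name): a dict with "fx", "fy", "cx", "cy" (pixels), "D" ([k1, k2, p1, p2, k3] as OpenCV has them; the pictures are not rectified), "rvec" (rotation vector, rad) and "tvec" (3), from world to camera coordinates, as OpenCV has them. Camera axes: x right, y down, z forward; pixel columns grow to the right and rows downward; lengths in m; the calibration is good to about 2 mm. A picture is of the moment at which its call begins: read the wrist's pose just before it. camera_params takes no time and is no camera call; for the wrist camera it gives the pose at the moment of the call.
- workorder.sign_off(): hands the job in; it is judged then, once.
The state is a dict: "t": time; "q": joint angles; "qd": joint speeds; "tau": joint torques, N m; "tcp_pos": TCP position; "tool_rot": TCP orientation; "force": force on the tool from outside, world axes, zero at the start; "ft_torque": the same for the moment, N m; "finger_gap": opening from 0.0 (shut) to 1.0 (fully open); "gripper_force": force on a finger pad.
Only numpy, scipy, OpenCV 4.12 (cv2) and the standard library are available. Lean on these libraries where they do the work, as an engineer would, in place of code of your own. Each camera call takes 0.05 s, during which the arm holds its last target. There are 200 camera calls.

## Task

The notes are back in the cash drawer: push the two note clips that were left standing down until they lie flat on their notes, and only then push the drawer fully home, without slamming it. Use the fingertips only: push, and do not pinch or lift anything. Leave the middle clip down as it is and everything else on the counter where it stands.

Things in the scene. Friction and masses are not known exactly. Their poses are not given: they have to be found in the camera images.
- till: the fixed dark steel case of the cash drawer, 340 deep x 330 wide x 100 mm high. Origin on the counter at the middle of its front edge; x points into the case, away from the robot, y left, z up; turned by up to 0.2 rad. The drawer slides out to -x. A card terminal is mounted on top, up to 156 mm above the counter, 140 mm or more behind the front edge.
- drawer (a joint): how far the drawer has been pushed in, in m: 0 = out at the end of its travel, 0.245 = fully home (front against the case); starts 0.003 to 0.023. It slides with about 3 N of friction and stays where left. In it, a grey tray: a front row of coin cups 60 mm long, behind it three note bays side by side, 137 mm long and 98 mm wide; the tray's walls end 78 mm above the counter.
- front_mid (a point): middle of the outer face of the drawer's front, 55 mm above the counter; moves with the drawer. The front: a dark panel 330 wide, 15 mm thick, 9 to 91 mm above the counter, square to the slide, 15 mm proud of the case when home; a lock 21 mm wide sticks out 4 mm, 105 mm to the right (-y). Push it anywhere. (Rules: drawer_c0 = its outer half, drawer_c1 = inner half.)
- clip_left (a joint): angle in rad of the left (+y) note clip: 0 = lying flat on its notes, pointing to the drawer's front; about 1.57 = upright; it cannot go below 0. It starts standing, between about 0.8 and 1.45. The clip is 106 mm long: two steel wires 48 mm apart that end in a black pad. A stiff hinge (0.06 N m) keeps it where it is left.
- hinge_left (a point): the middle of the left (+y) clip's hinge axis, at the back end of its note bay, 56 mm above the counter; the axis runs along the case's y and moves with the drawer. The notes' top lies 8 mm below it.
- pad_left_top (a point): centre of the pushing face of the left clip's black pad (32 mm along the clip, 66 wide, 8 thick), 90 mm from the hinge axis, 4 mm off the clip's plane. The face looks up when the clip is flat, away from the robot when it stands; the clip folds towards the robot and down. x: pad to hinge, z: out of the face. (Rules: clip_left_c0 = the half with this face, clip_left_c1 = underside.)
- clip_middle (a joint): angle in rad of the middle note clip: 0 = lying flat on its notes, pointing to the drawer's front; about 1.57 = upright; it cannot go below 0. It starts down and stays so. The clip is 106 mm long: two steel wires 48 mm apart that end in a black pad. A stiff hinge (0.06 N m) keeps it where it is left.
- clip_right (a joint): angle in rad of the right (-y) note clip: 0 = lying flat on its notes, pointing to the drawer's front; about 1.57 = upright; it cannot go below 0. It starts standing, between about 0.8 and 1.45. The clip is 106 mm long: two steel wires 48 mm apart that end in a black pad. A stiff hinge (0.06 N m) keeps it where it is left.
- hinge_right (a point): the middle of the right (-y) clip's hinge axis, at the back end of its note bay, 56 mm above the counter; the axis runs along the case's y and moves with the drawer. The notes' top lies 8 mm below it.
- pad_right_top (a point): centre of the pushing face of the right clip's black pad (32 mm along the clip, 66 wide, 8 thick), 90 mm from the hinge axis, 4 mm off the clip's plane. The face looks up when the clip is flat, away from the robot when it stands; the clip folds towards the robot and down. x: pad to hinge, z: out of the face. (Rules: clip_right_c0 = the half with this face, clip_right_c1 = underside.)
- spice_jar: amber glass spice jar, 58 mm across, 95 mm high, loose, stands left of the open drawer; origin at the centre of its underside; leave alone
- tin: low brass tin, 68 mm across, 60 mm high, loose, stands before the left end of the drawer's front; origin at the centre of its underside; leave alone
- stapler: stapler, 130 x 34 x 45 mm, loose, lies close right of the open drawer, near its front; origin at the centre of its underside; leave alone
- calculator: desk calculator, 150 x 105 x 20 mm, loose, lies to the right of the open drawer, beyond the stapler; origin at the centre of its underside; leave alone
- scoop: steel scoop, 185 mm long, 56 mm wide, 40 mm high, loose, lies left of the open drawer's front, beyond the tin; origin at the centre of its underside; leave alone
- mug: white mug, 76 mm across, 85 mm high, loose, stands right of the open drawer, near the case; origin at the centre of its underside; leave alone

How it is judged:
By the outcome, as a careful person would: the job done as asked, in the order asked, and still so for the second after the job is handed in, with the robot touching nothing.
It also fails if it takes over 61 s, if anything falls off the work surface, if the arm or the gripper's body presses on something with over 40 N, if the wrist force passes 120 N, or if a joint passes its speed limit or range.

## Working session

There is one attempt and no reset: what is moved stays moved. The work goes in short steps, Python scripts to look and compute and a shell command to move; the robot and the scene stay as the last step left them, time stands still between calls to the robot, and variables do not carry over. Pictures are saved under pics/ and viewed, at most 10 in all, crops included, and the job is handed in when it is done.

```bash
mkdir -p pics; ls
cat > h.py <<'E'
import numpy as np, cv2
from station import sense, eyes, workorder, manip
from scipy.spatial.transform import Rotation as R
def snap(n,f):
    im=eyes.snapshot(n); cv2.imwrite('pics/'+f,cv2.cvtColor(im,cv2.COLOR_RGB2BGR)); return im
def cam(n):
    c=eyes.camera_params(n); K=np.array([[c['fx'],0,c['cx']],[0,c['fy'],c['cy']],[0,0,1.]])
    return K,np.array(c['D'],float),np.array(c['rvec'],float),np.array(c['tvec'],float)
def ray(n,uv):
    K,D,r,t=cam(n); p=cv2.undistortPoints(np.array([[uv]],float),K,D)[0,0]
    Rm=cv2.Rodrigues(r)[0]; return -Rm.T@t, Rm.T@np.array([p[0],p[1],1])
def atz(n,uv,z):
    o,d=ray(n,uv); return o+d*(z-o[2])/d[2]
def proj(n,P):
    K,D,r,t=cam(n); return cv2.projectPoints(np.array(P,float).reshape(-1,1,3),r,t,K,D)[0].reshape(-1,2)
E
python3 - <<'E'
from h import *
import cv2
a=snap('scene','s0.png'); b=snap('top','t0.png')
for f in 's0','t0':
    im=cv2.imread(f'pics/{f}.png'); cv2.imwrite(f'pics/{f}b.png',cv2.resize(im,(800,600),interpolation=cv2.INTER_CUBIC))
s=sense(); print(s['t'],s['tcp_pos'],s['tool_rot'],s['force'],s['finger_gap'],manip.tips_ahead)
E
```

```text
pics
0.1 [0.17414427 0.59972561 0.30304034] [ 1.40921794e-01  9.90020257e-01 -9.21518891e-04 -2.98042501e-04] [-0.00644779 -0.4989122  -0.30909012] 1.0026457723482523 0.0726
```

View pics/s0b.png

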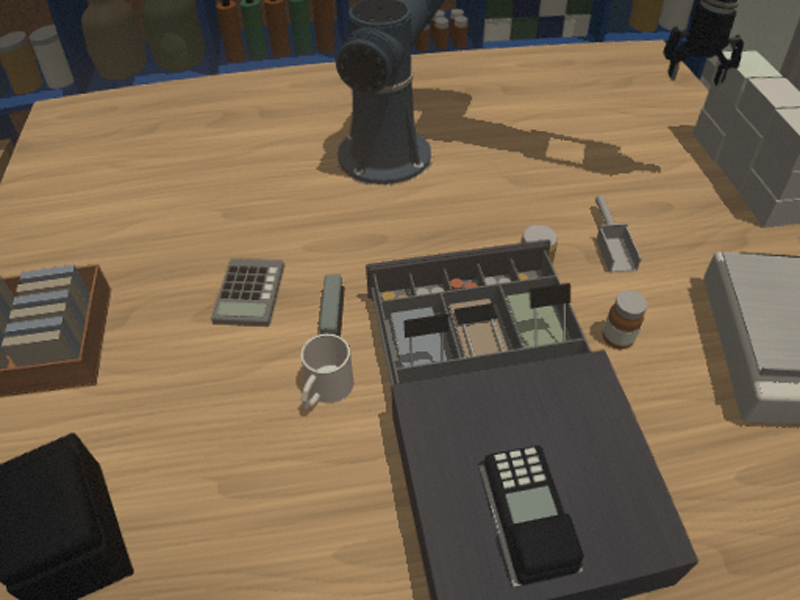

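View pics/t0b.png

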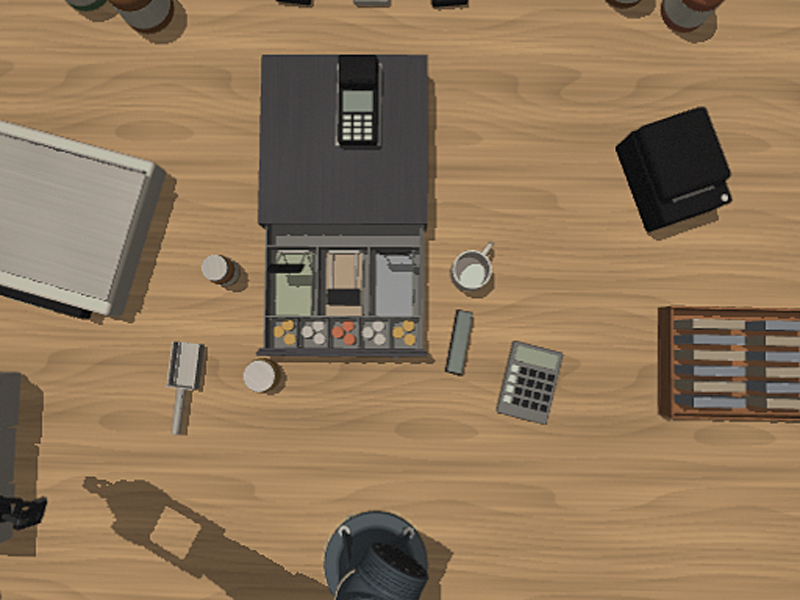

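The scene picture (800 wide) shows the open drawer, with the left pad at about (550,294) and the right pad at about (427,326). The top picture shows the case front edge from (259,224) to (428,226), and the drawer front at about y=355. I'll enlarge both for precise points.

Run:
```python
import cv2
im=cv2.imread('pics/t0.png'); cv2.imwrite('pics/tc.png',cv2.resize(im[135:235,155:285],None,fx=6,fy=6,interpolation=cv2.INTER_CUBIC))
im=cv2.imread('pics/s0.png'); cv2.imwrite('pics/sc.png',cv2.resize(im[145:265,225:385],None,fx=5,fy=5,interpolation=cv2.INTER_CUBIC))
```

```text
(no output)
```

View pics/tc.png

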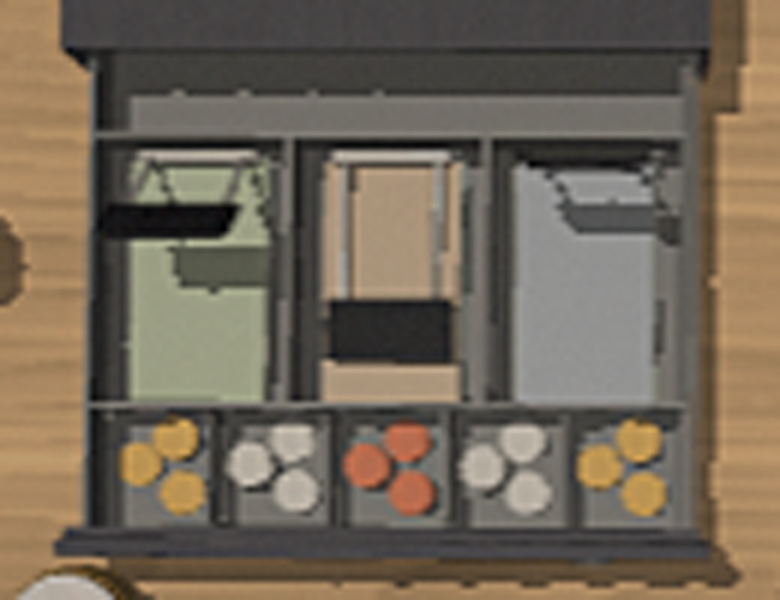

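View pics/sc.png

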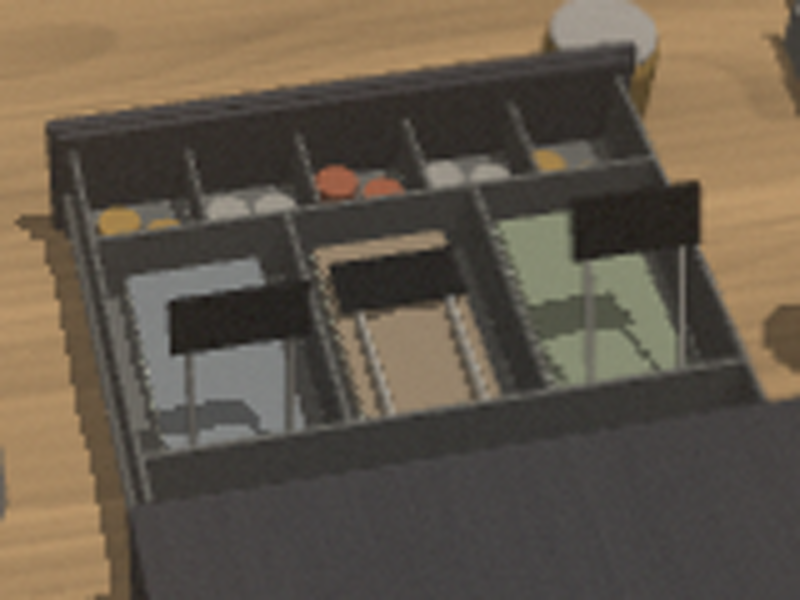

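The top crop shows the case front edge at y≈47 from x=62 to 710. The panel top is at y≈530–555 from x=57 to 712, the left pad at (100–238, 205–238), and the right pad edge-on at (520–665, ~160). In the scene crop the left pad corners are (572,200), (698,183), (700,240) and (577,262), and the right pad corners are (170,303), (308,285), (310,335) and (170,353).

```bash
cat >> h.py <<'E'
T=lambda x,y:(155+(x+.5)/6-.5,135+(y+.5)/6-.5)
S=lambda x,y:(225+(x+.5)/5-.5,145+(y+.5)/5-.5)
def tri(a,b):
    (o1,d1),(o2,d2)=a,b
    A=np.stack([d1,-d2],1); s=np.linalg.lstsq(A,o2-o1,rcond=None)[0]
    p,q=o1+s[0]*d1,o2+s[1]*d2; return (p+q)/2,np.linalg.norm(p-q)
E
python3 - <<'E'
from h import *
np.set_printoptions(precision=4,suppress=True)
print('cams',ray('top',(256,192)),ray('scene',(256,192)))
for n,p,z in [('caseL',T(62,47),.1),('caseR',T(710,47),.1),('panLo',T(57,552),.091),('panRo',T(712,555),.091),('panLi',T(62,530),.091),('panRi',T(706,530),.091),
 ('backwall L',T(97,135),.078),('backwall R',T(686,135),.078),('frontwall L',T(92,408),.078),('fw R',T(686,406),.078),
 ('caseBL',(262*.64,55*.64),.1),('caseBR',(428*.64,55*.64),.1),('tin',(262*.64,375*.64),.06),('stapler far',(464*.64,312*.64),.045),('stapler near',(456*.64,373*.64),.045)]:
    print(n,atz('top',p,z))
for n,p in [('panLo',S(632,45)),('panRo',S(50,125))]: print('scene',n,atz('scene',p,.091))
L=tri(ray('top',T(170,205)),ray('scene',S(635,192))); print('L pad top edge mid',L)
print('Lpad tip corners',tri(ray('top',T(100,205)),ray('scene',S(698,183))),tri(ray('top',T(238,205)),ray('scene',S(572,200))))
print('Rpad',tri(ray('top',T(592,158)),ray('scene',S(239,294))))
print('Rpad corners',tri(ray('top',T(518,160)),ray('scene',S(308,285))),tri(ray('top',T(665,160)),ray('scene',S(170,303))))
E
```

```text
cams (array([ 0.4461, -0.0471,  1.3589]), array([ 0.0627,  0.0067, -0.9981])) (array([ 1.2071, -0.1521,  0.8979]), array([-0.6503,  0.099 , -0.7534]))
caseL [0.6693 0.2409 0.1   ]
caseR [ 0.6763 -0.0862  0.1   ]
panLo [0.4151 0.2355 0.091 ]
panRo [ 0.4216 -0.0927  0.091 ]
panLi [0.4261 0.2334 0.091 ]
panRi [ 0.434  -0.0895  0.091 ]
backwall L [0.628  0.2261 0.078 ]
backwall R [ 0.6347 -0.0756  0.078 ]
frontwall L [0.4881 0.2233 0.078 ]
fw R [ 0.4962 -0.0785  0.078 ]
caseBL [1.0057 0.2465 0.1   ]
caseBR [ 1.0114 -0.0826  0.1   ]
tin [0.3735 0.2298 0.06  ]
stapler far [ 0.5076 -0.1666  0.045 ]
stapler near [ 0.3861 -0.1528  0.045 ]
scene panLo [0.4173 0.236  0.091 ]
scene panRo [ 0.4229 -0.089   0.091 ]
L pad top edge mid (array([0.5832, 0.172 , 0.1617]), np.float64(0.00014412119255140054))
Lpad tip corners (array([0.5823, 0.205 , 0.161 ]), np.float64(0.0013913672107112446)) (array([0.5839, 0.1398, 0.163 ]), np.float64(0.0012118874706414484))
Rpad (array([ 0.6108, -0.0267,  0.1608]), np.float64(0.0048054308301174195))
Rpad corners (array([0.6091, 0.0072, 0.1582]), np.float64(0.0017113863834589428)) (array([ 0.6107, -0.06  ,  0.1614]), np.float64(0.00806272564169062))
```

```bash
python3 -m inch '[{"wz":-8.7},{"wz":-8.7},{"dx":-4,"dy":-4},{"dx":-4,"dy":-4}]' 0 20
cat >> h.py <<'E'
yaw=.02; O=np.array([.6728,.0774,0]); C=np.array([[np.cos(yaw),-np.sin(yaw),0],[np.sin(yaw),np.cos(yaw),0],[0,0,1]])
case=lambda p:(np.asarray(p)-O)@C
def tip():
    s=sense(); r=R.from_quat(s['tool_rot']).as_matrix(); p=s['tcp_pos']+r@[0,0,.073]
    print('t',round(s['t'],2),'tip case',case(p).round(4),'world',p.round(4),'toolx',(C.T@r[:,0]).round(3),'z',r[:,2].round(3),'F',np.round(s['force'],1))
E
python3 - <<'E'
from h import *
np.set_printoptions(precision=4,suppress=True)
for n,p,z in [('midpad',T(391,331),.060),('bar',T(390,157),.058),('bar L',T(200,155),.058)]: print(n,case(atz('top',p,z)))
for n,p in [('Ltip',[.5832,.172,.16]),('Rtip',[.6108,-.0267,.16]),('pan',[.419,.0715,.055])]: print(n,case(p))
tip()
E
```

```text
midpad [-0.1408 -0.0007  0.06  ]
bar [-0.0501  0.0009  0.058 ]
bar L [-0.0493  0.0998  0.058 ]
Ltip [-0.0877  0.0964  0.16  ]
Rtip [-0.0641 -0.1028  0.16  ]
pan [-0.2539 -0.0008  0.055 ]
t 0.1 tip case [-0.4882  0.5321  0.23  ] world [0.1741 0.5996 0.23  ] toolx [-0.955  0.298  0.   ] z [-0.001 -0.002 -1.   ] F [-0.  -0.5 -0.3]invalid input at $[0]: expected keys dx, dy, dz, wx, wy, wz
```

```bash
python3 -m inch '[{"dx":0,"dy":0,"dz":0,"wx":0,"wy":0,"wz":-8.7},{"dx":0,"dy":0,"dz":0,"wx":0,"wy":0,"wz":-8.7},{"dx":-4,"dy":-4,"dz":0,"wx":0,"wy":0,"wz":0},{"dx":-4,"dy":-4,"dz":0,"wx":0,"wy":0,"wz":0}]' 0 20;  python3 -c "
from h import *
tip()"
```

```text
t: 0.6
tcp_pos: [0.2562, 0.5211, 0.3033]
tool_rot: [-0.012, 1.0, -0.0, -0.0]
force: [0.9, 0.4, 0.1]
finger_gap: 0.145
gripper_force: 0.0
t 0.6 tip case [-0.4077  0.4519  0.2303] world [0.2562 0.5211 0.2303] toolx [-1.    -0.003  0.   ] z [-0.    -0.001 -1.   ] F [0.9 0.4 0.1]
```

```bash
python3 -m inch '[{"dx":-4.1,"dy":-3.9,"dz":0,"wx":0,"wy":0,"wz":0},{"dx":-4.1,"dy":-3.9,"dz":0,"wx":0,"wy":0,"wz":0},{"dx":-4.1,"dy":-3.9,"dz":0,"wx":0,"wy":0,"wz":0},{"dx":-4.1,"dy":-3.9,"dz":0,"wx":0,"wy":0,"wz":0},{"dx":-4.1,"dy":-3.9,"dz":0,"wx":0,"wy":0,"wz":0},{"dx":-4.1,"dy":-3.9,"dz":0,"wx":0,"wy":0,"wz":0},{"dx":-4.1,"dy":-3.9,"dz":0,"wx":0,"wy":0,"wz":0},{"dx":-4.1,"dy":-3.9,"dz":0,"wx":0,"wy":0,"wz":0},{"dx":-4.1,"dy":-3.9,"dz":0,"wx":0,"wy":0,"wz":0},{"dx":0,"dy":0,"dz":0,"wx":0,"wy":0,"wz":0}]';  python3 -c "
from h import *
tip()"
```

```text
t: 1.85
tcp_pos: [0.6352, 0.175, 0.3031]
tool_rot: [-0.008, 1.0, -0.0, 0.001]
force: [0.1, 1.1, 0.3]
finger_gap: 0.0
gripper_force: 0.0
t 1.85 tip case [-0.0355  0.0983  0.2301] world [0.6353 0.1749 0.2301] toolx [-1.     0.004 -0.001] z [ 0.001 -0.001 -1.   ] F [0.1 1.1 0.3]
```

```bash
python3 -m inch '[{"dx":-0.3,"dy":0,"dz":3,"wx":0,"wy":0,"wz":0},{"dx":-0.2,"dy":0,"dz":3,"wx":0,"wy":0,"wz":0},{"dx":0,"dy":0,"dz":3,"wx":0,"wy":0,"wz":0},{"dx":0,"dy":0,"dz":0.5,"wx":0,"wy":0,"wz":0},{"dx":0,"dy":0,"dz":0,"wx":0,"wy":0,"wz":0}]';  python3 -c "
from h import *
tip()
a=snap('top','t1.png')[120:240,140:300]; b=snap('scene','s1.png')[110:265,225:395]
cv2.imwrite('pics/v1.png',cv2.cvtColor(np.hstack([cv2.resize(a,(400,300),interpolation=3),cv2.resize(b,(400,365),interpolation=3)[:300]]) ,4))
p=sense()['tcp_pos'];p[2]-=.073
print(proj('scene',p),proj('top',p))
"
```

```text
t: 2.48
tcp_pos: [0.637, 0.1793, 0.2091]
tool_rot: [-0.011, 1.0, 0.0, -0.0]
force: [1.0, 0.4, 0.5]
finger_gap: 0.003
gripper_force: 0.0
t 2.48 tip case [-0.0338  0.1026  0.1361] world [0.6369 0.1793 0.1361] toolx [-1.    -0.002  0.   ] z [-0.  0. -1.] F [1.  0.4 0.5]
[[359.97075881 206.70812921]] [[182.61989117 151.16722763]]
```

View pics/v1.png

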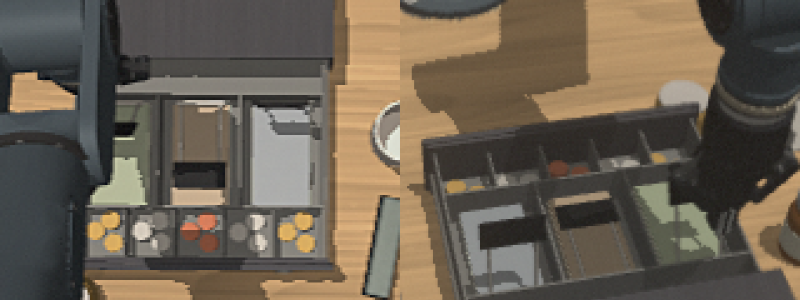

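The left fingertips sit behind the left pad, at about (722,232) in the right half of the picture. That matches the projection, so I'll sweep the left clip down along its arc.

```bash
python3 -m inch '[{"dx":1.7,"dy":-0.3,"dz":-0.2,"wx":0,"wy":0,"wz":0},{"dx":1.7,"dy":-0.1,"dz":-0.3,"wx":0,"wy":0,"wz":0},{"dx":1.8,"dy":0,"dz":0.7,"wx":0,"wy":0,"wz":0},{"dx":1.6,"dy":0,"dz":1.1,"wx":0,"wy":0,"wz":0},{"dx":1.4,"dy":0,"dz":1.3,"wx":0,"wy":0,"wz":0},{"dx":1.1,"dy":0,"dz":1.5,"wx":0,"wy":0,"wz":0},{"dx":0.8,"dy":0,"dz":1.7,"wx":0,"wy":0,"wz":0},{"dx":0,"dy":0,"dz":0,"wx":0,"wy":0,"wz":0}]';  python3 -c "
from h import *
tip()"
```

```text
t: 3.58
tcp_pos: [0.536, 0.1727, 0.1513]
tool_rot: [-0.011, 1.0, -0.0, -0.0]
force: [0.2, 0.1, 0.4]
finger_gap: 0.001
gripper_force: 0.0
t 3.58 tip case [-0.1349  0.098   0.0783] world [0.5359 0.1727 0.0783] toolx [-1.    -0.001  0.001] z [-0.001 -0.    -1.   ] F [0.2 0.1 0.4]
```

Now the last part down, slowly, watching the force.

```bash
python3 -m inch '[{"dx":0.3,"dy":0,"dz":0.9,"wx":0,"wy":0,"wz":0},{"dx":0.2,"dy":0,"dz":0.6,"wx":0,"wy":0,"wz":0},{"dx":0,"dy":0,"dz":0.3,"wx":0,"wy":0,"wz":0},{"dx":0,"dy":0,"dz":0.1,"wx":0,"wy":0,"wz":0},{"dx":0,"dy":0,"dz":0,"wx":0,"wy":0,"wz":0}]';  python3 -c "
from h import *
tip()"
```

```text
t: 4.2
tcp_pos: [0.5313, 0.1726, 0.1325]
tool_rot: [-0.01, 1.0, -0.0, -0.0]
force: [-0.9, -0.1, 5.9]
finger_gap: -0.005
gripper_force: 2.5
t 4.2 tip case [-0.1396  0.098   0.0595] world [0.5313 0.1725 0.0595] toolx [-1.    -0.001  0.   ] z [-0. -0. -1.] F [-0.9 -0.1  5.9]
```

```bash
python3 -m inch '[{"dx":0,"dy":0,"dz":-1.5,"wx":0,"wy":0,"wz":0},{"dx":0,"dy":0,"dz":-5,"wx":0,"wy":0,"wz":0},{"dx":0,"dy":0,"dz":-5.5,"wx":0,"wy":0,"wz":0},{"dx":0,"dy":0,"dz":-5.5,"wx":0,"wy":0,"wz":0},{"dx":-3,"dy":-5,"dz":0,"wx":0,"wy":0,"wz":0},{"dx":-3,"dy":-5,"dz":0,"wx":0,"wy":0,"wz":0},{"dx":-3,"dy":-5,"dz":0,"wx":0,"wy":0,"wz":0},{"dx":-2.5,"dy":-4.8,"dz":0,"wx":0,"wy":0,"wz":0},{"dx":0,"dy":0,"dz":0,"wx":0,"wy":0,"wz":0}]';  python3 -c "
from h import *
tip()
a=snap('top','t2.png')[120:240,140:300]; b=snap('scene','s2.png')[110:265,225:395]
cv2.imwrite('pics/v2.png',cv2.cvtColor(np.hstack([cv2.resize(a,(400,300),interpolation=3),cv2.resize(b,(400,365),interpolation=3)[:300]]) ,4))
"
```

```text
t: 5.32
tcp_pos: [0.6522, -0.0271, 0.3075]
tool_rot: [-0.008, 1.0, -0.001, 0.001]
force: [-0.4, 0.4, 0.1]
finger_gap: 0.002
gripper_force: 0.0
t 5.33 tip case [-0.0225 -0.1042  0.2345] world [ 0.6524 -0.0272  0.2345] toolx [-1.     0.004 -0.003] z [ 0.003 -0.001 -1.   ] F [-0.4  0.4  0.1]
```

View pics/v2.png

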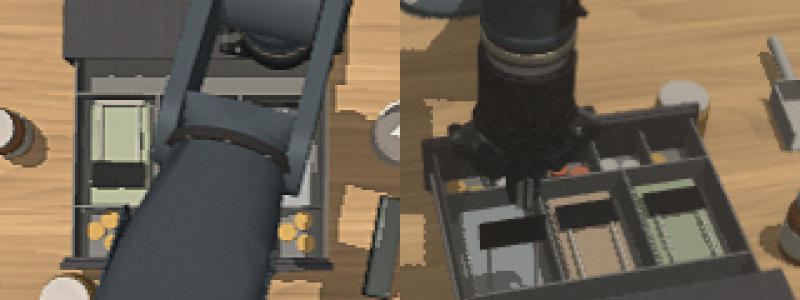

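The left clip now lies flat like the middle one: its pad is at about (118,175) in the top half and (672,200) in the scene half. Next is the right clip.

```bash
python3 -m inch '[{"dx":0,"dy":0.2,"dz":3,"wx":0,"wy":0,"wz":0},{"dx":0,"dy":0,"dz":3,"wx":0,"wy":0,"wz":0},{"dx":0,"dy":0,"dz":3,"wx":0,"wy":0,"wz":0},{"dx":0,"dy":0,"dz":0.5,"wx":0,"wy":0,"wz":0},{"dx":0,"dy":0,"dz":0,"wx":0,"wy":0,"wz":0}]';  python3 -c "
from h import *
tip()"
```

```text
t: 6.05
tcp_pos: [0.6503, -0.02, 0.2126]
tool_rot: [-0.011, 1.0, 0.0, 0.0]
force: [0.2, -0.3, 0.2]
finger_gap: -0.004
gripper_force: 0.0
t 6.05 tip case [-0.0244 -0.0969  0.1396] world [ 0.6503 -0.02    0.1396] toolx [-1.    -0.002 -0.   ] z [ 0.  0. -1.] F [ 0.2 -0.3  0.2]
```

```bash
python3 -m inch '[{"dx":1.1,"dy":-0.2,"dz":-0.3,"wx":0,"wy":0,"wz":0},{"dx":1.2,"dy":-0.1,"dz":-0.3,"wx":0,"wy":0,"wz":0},{"dx":2.1,"dy":0,"dz":0.5,"wx":0,"wy":0,"wz":0},{"dx":1.8,"dy":0,"dz":0.7,"wx":0,"wy":0,"wz":0},{"dx":1.6,"dy":0,"dz":1.1,"wx":0,"wy":0,"wz":0},{"dx":1.4,"dy":0,"dz":1.3,"wx":0,"wy":0,"wz":0},{"dx":1.1,"dy":0,"dz":1.5,"wx":0,"wy":0,"wz":0},{"dx":0.8,"dy":0,"dz":1.7,"wx":0,"wy":0,"wz":0},{"dx":0,"dy":0,"dz":0,"wx":0,"wy":0,"wz":0}]';  python3 -c "
from h import *
tip()"
```

```text
t: 7.18
tcp_pos: [0.538, -0.0263, 0.1499]
tool_rot: [-0.01, 1.0, 0.0, -0.001]
force: [1.1, -0.1, -0.9]
finger_gap: 0.002
gripper_force: 0.0
t 7.17 tip case [-0.1371 -0.101   0.0769] world [ 0.5378 -0.0263  0.0769] toolx [-1.    -0.     0.002] z [-0.002  0.001 -1.   ] F [ 1.1 -0.1 -0.9]
```

```bash
python3 -m inch '[{"dx":0.2,"dy":0,"dz":0.8,"wx":0,"wy":0,"wz":0},{"dx":0.1,"dy":0,"dz":0.6,"wx":0,"wy":0,"wz":0},{"dx":0,"dy":0,"dz":0.3,"wx":0,"wy":0,"wz":0},{"dx":0,"dy":0,"dz":0.1,"wx":0,"wy":0,"wz":0},{"dx":0,"dy":0,"dz":0,"wx":0,"wy":0,"wz":0}]';  python3 -c "
from h import *
tip()"
```

```text
t: 7.8
tcp_pos: [0.5367, -0.0265, 0.1325]
tool_rot: [-0.011, 1.0, -0.0, 0.0]
force: [-1.4, 0.2, 5.2]
finger_gap: 0.005
gripper_force: 2.5
t 7.8 tip case [-0.1382 -0.1011  0.0595] world [ 0.5367 -0.0265  0.0595] toolx [-1.    -0.001 -0.   ] z [ 0. -0. -1.] F [-1.4  0.2  5.2]
```

```bash
python3 -m inch '[{"dx":0,"dy":0,"dz":-1.5,"wx":0,"wy":0,"wz":0},{"dx":0,"dy":0,"dz":-4.5,"wx":0,"wy":0,"wz":0},{"dx":0,"dy":0,"dz":-4.5,"wx":0,"wy":0,"wz":0},{"dx":3.6,"dy":2.5,"dz":0,"wx":0,"wy":0,"wz":0},{"dx":3.7,"dy":2.5,"dz":0,"wx":0,"wy":0,"wz":0},{"dx":3.7,"dy":2.5,"dz":0,"wx":0,"wy":0,"wz":0},{"dx":3.7,"dy":2.5,"dz":0,"wx":0,"wy":0,"wz":0},{"dx":0,"dy":0,"dz":0,"wx":0,"wy":0,"wz":0},{"dx":0,"dy":0,"dz":0,"wx":0,"wy":0,"wz":0}]';  python3 -c "
from h import *
tip()
a=snap('top','t3.png')[120:240,140:300]; b=snap('scene','s3.png')[110:265,225:395]
cv2.imwrite('pics/v3.png',cv2.cvtColor(np.hstack([cv2.resize(a,(400,300),interpolation=3),cv2.resize(b,(400,365),interpolation=3)[:300]]) ,4))
"
```

```text
t: 8.93
tcp_pos: [0.3886, 0.0704, 0.2377]
tool_rot: [-0.011, 1.0, -0.0, 0.002]
force: [-0.1, 0.2, 0.9]
finger_gap: 0.003
gripper_force: 0.0
t 8.93 tip case [-0.284  -0.0013  0.1647] world [0.3888 0.0704 0.1647] toolx [-1.    -0.001 -0.003] z [ 0.003 -0.    -1.   ] F [-0.1  0.2  0.9]
```

View pics/v3.png

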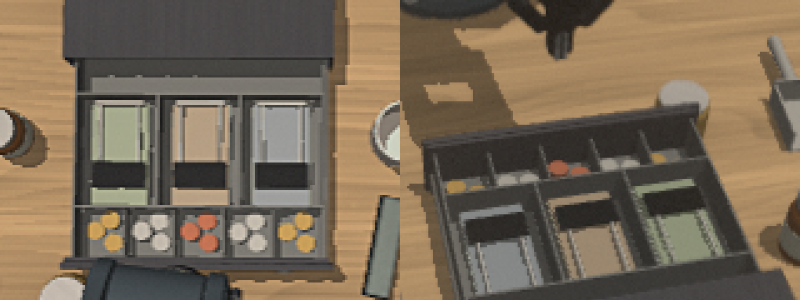

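All three clips lie flat, with the pads level at y≈175 in the top view. The drawer has not moved and the neighbouring objects are untouched. I'll lower the fingers in front of the panel.

```bash
python3 -m inch '[{"dx":0,"dy":0,"dz":3,"wx":0,"wy":0,"wz":0},{"dx":0,"dy":0,"dz":3,"wx":0,"wy":0,"wz":0},{"dx":0,"dy":0,"dz":3,"wx":0,"wy":0,"wz":0},{"dx":0,"dy":0,"dz":1.9,"wx":0,"wy":0,"wz":0},{"dx":0,"dy":0,"dz":0,"wx":0,"wy":0,"wz":0}]';  python3 -c "
from h import *
tip()"
```

```text
t: 9.65
tcp_pos: [0.3881, 0.0699, 0.1267]
tool_rot: [-0.01, 1.0, 0.0, -0.001]
force: [0.8, 0.2, 0.3]
finger_gap: 0.001
gripper_force: 0.0
t 9.65 tip case [-0.2849 -0.0017  0.0537] world [0.388  0.07   0.0537] toolx [-1.     0.     0.002] z [-0.002  0.    -1.   ] F [0.8 0.2 0.3]
```

```bash
python3 -m inch '[{"dx":-0.7,"dy":0,"dz":0,"wx":0,"wy":0,"wz":0},{"dx":-0.6,"dy":0,"dz":0,"wx":0,"wy":0,"wz":0},{"dx":-0.4,"dy":0,"dz":0,"wx":0,"wy":0,"wz":0},{"dx":-0.4,"dy":0,"dz":0,"wx":0,"wy":0,"wz":0},{"dx":-0.6,"dy":0,"dz":0,"wx":0,"wy":0,"wz":0},{"dx":-0.8,"dy":0,"dz":0,"wx":0,"wy":0,"wz":0},{"dx":-0.8,"dy":0,"dz":0,"wx":0,"wy":0,"wz":0},{"dx":-0.8,"dy":0,"dz":0,"wx":0,"wy":0,"wz":0}]';  python3 -c "
from h import *
tip()"
```

```text
t: 10.65
tcp_pos: [0.4391, 0.0717, 0.1279]
tool_rot: [-0.01, 1.0, 0.0, 0.0]
force: [-3.7, 0.6, 2.4]
finger_gap: -0.003
gripper_force: 1.6
t 10.65 tip case [-0.2337 -0.001   0.0549] world [0.4391 0.0717 0.0549] toolx [-1.    -0.001 -0.   ] z [ 0.  0. -1.] F [-3.7  0.6  2.4]
```

Pushing at about 3.7 N as expected; I'll continue to 3–4 cm before home.

```bash
Z='"dy":0,"dz":0,"wx":0,"wy":0,"wz":0'; python3 -m inch '[{"dx":-0.9,"dy":0,"dz":0,"wx":0,"wy":0,"wz":0},{"dx":-0.9,"dy":0,"dz":0,"wx":0,"wy":0,"wz":0},{"dx":-0.9,"dy":0,"dz":0,"wx":0,"wy":0,"wz":0},{"dx":-0.9,"dy":0,"dz":0,"wx":0,"wy":0,"wz":0},{"dx":-0.9,"dy":0,"dz":0,"wx":0,"wy":0,"wz":0},{"dx":-0.9,"dy":0,"dz":0,"wx":0,"wy":0,"wz":0},{"dx":-0.9,"dy":0,"dz":0,"wx":0,"wy":0,"wz":0},{"dx":-0.9,"dy":0,"dz":0,"wx":0,"wy":0,"wz":0},{"dx":-0.9,"dy":0,"dz":0,"wx":0,"wy":0,"wz":0},{"dx":-0.9,"dy":0,"dz":0,"wx":0,"wy":0,"wz":0}]'; python3 -c "
from h import *
tip()"
```

```text
t: 11.9
tcp_pos: [0.5291, 0.0733, 0.1279]
tool_rot: [-0.01, 1.0, -0.0, 0.0]
force: [-2.7, -0.3, 0.9]
finger_gap: -0.003
gripper_force: 1.6
t 11.9 tip case [-0.1438 -0.0012  0.0549] world [0.5291 0.0733 0.0549] toolx [-1.    -0.001 -0.   ] z [ 0. -0. -1.] F [-2.7 -0.3  0.9]
```

```bash
python3 -m inch '[{"dx":-0.9,"dy":0,"dz":0,"wx":0,"wy":0,"wz":0},{"dx":-0.9,"dy":0,"dz":0,"wx":0,"wy":0,"wz":0},{"dx":-0.9,"dy":0,"dz":0,"wx":0,"wy":0,"wz":0},{"dx":-0.9,"dy":0,"dz":0,"wx":0,"wy":0,"wz":0},{"dx":-0.9,"dy":0,"dz":0,"wx":0,"wy":0,"wz":0},{"dx":-0.9,"dy":0,"dz":0,"wx":0,"wy":0,"wz":0},{"dx":-0.8,"dy":0,"dz":0,"wx":0,"wy":0,"wz":0},{"dx":-0.6,"dy":0,"dz":0,"wx":0,"wy":0,"wz":0},{"dx":-0.4,"dy":0,"dz":0,"wx":0,"wy":0,"wz":0},{"dx":0,"dy":0,"dz":0,"wx":0,"wy":0,"wz":0}]'; python3 -c "
from h import *
tip()"
```

```text
t: 13.15
tcp_pos: [0.6014, 0.0752, 0.128]
tool_rot: [-0.01, 1.0, 0.0, 0.001]
force: [0.1, 0.5, -0.4]
finger_gap: 0.001
gripper_force: 0.2
t 13.15 tip case [-0.0712 -0.0007  0.055 ] world [0.6016 0.0752 0.055 ] toolx [-1.    -0.001 -0.002] z [ 0.002  0.    -1.   ] F [ 0.1  0.5 -0.4]
```

```bash
python3 -m inch '[{"dx":-0.4,"dy":0,"dz":0,"wx":0,"wy":0,"wz":0},{"dx":-0.5,"dy":0,"dz":0,"wx":0,"wy":0,"wz":0},{"dx":-0.5,"dy":0,"dz":0,"wx":0,"wy":0,"wz":0},{"dx":-0.5,"dy":0,"dz":0,"wx":0,"wy":0,"wz":0},{"dx":-0.5,"dy":0,"dz":0,"wx":0,"wy":0,"wz":0},{"dx":-0.4,"dy":0,"dz":0,"wx":0,"wy":0,"wz":0},{"dx":-0.3,"dy":0,"dz":0,"wx":0,"wy":0,"wz":0},{"dx":-0.2,"dy":0,"dz":0,"wx":0,"wy":0,"wz":0},{"dx":-0.2,"dy":0,"dz":0,"wx":0,"wy":0,"wz":0},{"dx":-0.2,"dy":0,"dz":0,"wx":0,"wy":0,"wz":0}]'; python3 -c "
from h import *
tip()"
```

```text
t: 14.4
tcp_pos: [0.6374, 0.0758, 0.1279]
tool_rot: [-0.01, 1.0, 0.0, -0.0]
force: [-2.9, 1.6, 1.9]
finger_gap: -0.0
gripper_force: 1.5
t 14.4 tip case [-0.0354 -0.0009  0.0549] world [0.6374 0.0758 0.0549] toolx [-1.    -0.001  0.   ] z [-0.  0. -1.] F [-2.9  1.6  1.9]
```

```bash
python3 -m inch '[{"dx":-0.2,"dy":0,"dz":0,"wx":0,"wy":0,"wz":0},{"dx":-0.2,"dy":0,"dz":0,"wx":0,"wy":0,"wz":0},{"dx":-0.1,"dy":0,"dz":0,"wx":0,"wy":0,"wz":0},{"dx":-0.1,"dy":0,"dz":0,"wx":0,"wy":0,"wz":0},{"dx":-0.1,"dy":0,"dz":0,"wx":0,"wy":0,"wz":0}]'; python3 -c "
from h import *
tip()"
```

```text
t: 15.02
tcp_pos: [0.6444, 0.0759, 0.1279]
tool_rot: [-0.01, 1.0, 0.0, -0.0]
force: [-2.6, 1.8, 1.8]
finger_gap: 0.0
gripper_force: 1.5
t 15.03 tip case [-0.0285 -0.0009  0.0549] world [0.6444 0.0759 0.0549] toolx [-1.    -0.001  0.   ] z [-0.  0. -1.] F [-2.6  1.8  1.8]
```

Creeping at 8 mm/s until the force rises.

```bash
python3 -m inch '[{"dx":-0.1,"dy":0,"dz":0,"wx":0,"wy":0,"wz":0},{"dx":-0.1,"dy":0,"dz":0,"wx":0,"wy":0,"wz":0},{"dx":-0.1,"dy":0,"dz":0,"wx":0,"wy":0,"wz":0}]'
```

```text
t: 15.4
tcp_pos: [0.6469, 0.076, 0.1278]
tool_rot: [-0.011, 1.0, -0.0, -0.001]
force: [-5.9, 1.9, 3.6]
finger_gap: -0.004
gripper_force: 2.6
```

```bash
python3 -m inch '[{"dx":-0.1,"dy":0,"dz":0,"wx":0,"wy":0,"wz":0},{"dx":0,"dy":0,"dz":0,"wx":0,"wy":0,"wz":0}]'; python3 -m inch '[{"dx":-0.1,"dy":0,"dz":0,"wx":0,"wy":0,"wz":0},{"dx":0,"dy":0,"dz":0,"wx":0,"wy":0,"wz":0}]'
```

```text
t: 15.65
tcp_pos: [0.6471, 0.0759, 0.1279]
tool_rot: [-0.011, 1.0, -0.0, -0.002]
force: [-6.2, 1.2, 4.0]
finger_gap: -0.002
gripper_force: 3.1
t: 15.9
tcp_pos: [0.6472, 0.0759, 0.1279]
tool_rot: [-0.011, 1.0, -0.0, -0.003]
force: [-7.6, 1.4, 6.4]
finger_gap: -0.004
gripper_force: 4.1
```

The arm stalls at x=0.647 with the force rising, where I predicted home. I'll back off, lift and check.

```bash
python3 -m inch '[{"dx":0.5,"dy":0,"dz":0,"wx":0,"wy":0,"wz":0},{"dx":2,"dy":0,"dz":0,"wx":0,"wy":0,"wz":0},{"dx":4,"dy":0,"dz":0,"wx":0,"wy":0,"wz":0},{"dx":4,"dy":0,"dz":0,"wx":0,"wy":0,"wz":0},{"dx":4,"dy":0,"dz":-2,"wx":0,"wy":0,"wz":0},{"dx":4,"dy":0,"dz":-4,"wx":0,"wy":0,"wz":0},{"dx":3,"dy":0,"dz":-5,"wx":0,"wy":0,"wz":0},{"dx":0,"dy":0,"dz":-5,"wx":0,"wy":0,"wz":0},{"dx":0,"dy":0,"dz":0,"wx":0,"wy":0,"wz":0},{"dx":0,"dy":0,"dz":0,"wx":0,"wy":0,"wz":0}]';  python3 -c "
from h import *
a=snap('top','t4.png')[20:290,100:370]; b=snap('scene','s4.png')[100:370,130:450]
cv2.imwrite('pics/v4.png',cv2.cvtColor(np.hstack([cv2.resize(a,(400,400),interpolation=3),cv2.resize(b,(400,338),interpolation=3)[:400].repeat(1,0) if 0 else cv2.resize(b,(400,400),interpolation=3)]) ,4))
"
```

```text
t: 17.15
tcp_pos: [0.4353, 0.0711, 0.2882]
tool_rot: [-0.01, 1.0, -0.0, 0.001]
force: [-1.0, -0.8, 0.0]
finger_gap: 0.001
gripper_force: 0.0
```

View pics/v4.png

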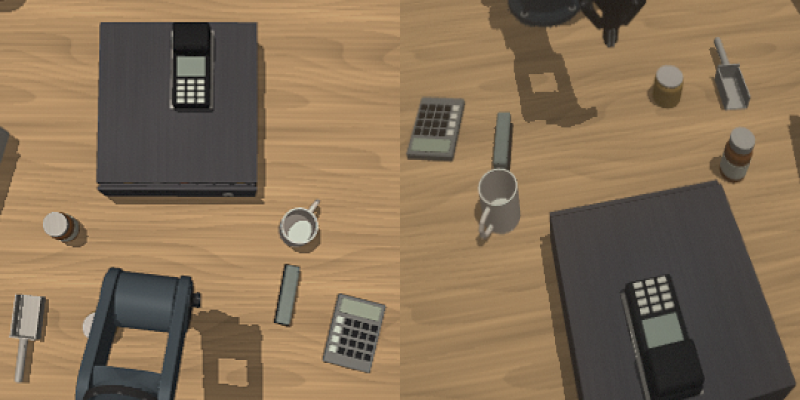

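The drawer is shut flush along the case front (y≈190 in the top view), and every other object stands where it was.

```bash
python3 -c "
from station import workorder
print(workorder.sign_off())"
```

```text
the job is handed in; nothing more can be done
None
```

Both standing clips were pushed flat first, then the drawer was eased fully home; nothing else on the counter moved in the pictures, and the job is handed in (no verdict came back).

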